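# Complete the jar carton from the picking bin

## Task

The three-cell carton on the packing table holds two jars and has one empty cell. From the divided grey bin take the one jar that is the same shape and size as those two, and set it down upright in the empty cell; do not drop it in.

Things in the scene. Friction and masses are not known exactly. Their poses are not given: they have to be found in the camera images.
- jar_center (a point): Jar to take: closed amber glass jar, paper label, steel lid; 54 mm across, 80 mm high (straight side up to 64 mm, lid 52 mm across), about 0.2 kg, upright near the middle of one bin compartment. Site: its centre, 40 mm above its underside; z its axis. Other compartments: a slimmer jar (42 across, 102 high), a low wide jar (72 across, 46 high), a tea box (50 x 68 x 78).
- bin: Picking bin: open grey plastic tray, 260 x 260 mm, fixed, one divider each way: 2 x 2 compartments of 122 x 122 mm. Walls and dividers 5 mm thick, tops 45 mm (walls) and 39 mm (dividers) above the table; floor 5 mm thick. Compartment middles 64 mm from the origin along both +-x and +-y. Origin: centre of its underside; x, y along its sides, z up.
- carton: Low open cardboard tray, fixed, 128 mm (x) by 292 mm (y), three cells in a row along y, 96 mm apart, the middle one at the origin. Cells 120 (x) by 92 mm (y) inside; floor 4 mm thick, walls and dividers 4 mm thick, tops 35 mm above the table. Two cells hold a jar like the one to take, standing mid-cell. Origin: centre of its underside, on the table; z up.
- gap (a point): The middle of the empty cell of the carton, on the top face of its floor, 4 mm above the table. Its own axes mean nothing; use the carton's.

How it is judged:
On the way:
1. the jar is lifted clear of the bin (height (world z) of jar_center above 0.09 m), for 0.1 s.
At the end, for the whole second after the job is handed in: The matching jar stands upright (within 10 degrees) and at rest on the floor of the carton's empty cell, its axis within 42 mm of the cell's middle (anywhere in the cell), its centre 36 to 52 mm above the table (horizontal distance between jar_center and gap below 0.042 m and z of jar_center in the frame of carton between 0.036 and 0.052 m and angle between jar_center's own z axis and vertical below 0.17 rad and linear speed of jar below 0.03 m/s); the robot touches nothing.
It fails at once if the jar is dropped into the carton (it falls there faster than 0.8 m/s, as from more than 3 cm) (horizontal distance between jar_center and gap below 0.042 m and height (world z) of jar_center below 0.12 m and linear speed of jar above 0.8 m/s).
It also fails if it takes over 38 s, if anything falls off the work surface, if the arm or the gripper's body presses on something with over 40 N, if the wrist force passes 120 N, or if a joint passes its speed limit or range.

## Robot

A 7-joint arm with a two-finger parallel gripper is mounted at the origin on the work surface. World frame = base frame: x ahead of the robot, y to its left, z up, the work surface at z = 0. Lengths are in m, angles in rad, forces in N, time in s.
With the tool pointing down it reaches from about 0.4 to 0.75 m from the base axis. Payload 19.5 kg.
Tool frame: the origin (TCP) lies at the very end of the fingers, on their centre line; the grasp point (between the pads) lies 19 mm behind it; y points along the fingers, x is the direction in which the jaws open and shut, and the axes are right-handed (so a half turn about y gives the same grasp; the last joint's range is limited). The gripper opens to 85 mm and grips with 20 to 120 N. Pads are 22 mm wide; open, the fingers measure 114 mm over their backs; the gripper's body (76 mm by 85 mm) begins 54 mm behind the grasp point. The pads swing forward as they close: fully open they stand 13 mm farther back than shut.
Start: joints at [1.095, 0.707, -0.028, 1.485, 0.022, 0.951, -0.075], TCP at [0.242, -0.522, 0.231] pointing down, gripper open.
Joint ranges: [-2.71, 2.71], [-0.32, 2.16], [-1.57, 1.52], [0, 2.45], [-1.46, 4.6], [0, 2.02], [-2.83, 2.83]. Speed limits (rad/s): [1.89, 1.89, 2.57, 2.57, 3.01, 3.01, 3.01].

## Interface

Orientations are given as a rotation vector (axis times angle).
In Python, from workcell import status, imaging, workorder gives the robot as it stands.
- The arm moves only by the shell command python3 -m crank 'ROWS' [FORCE]. ROWS is JSON, a list that holds one entry, the list of rows, each a list of 7 numbers: the shift along the tool's x, y, z in m, then the turn, a rotation vector about the tool's x, y, z in degrees, then the opening, from 0 (shut) to 1 (fully open). In form: [[[dx, dy, dz, wx, wy, wz, gripper], ...]]. A call has 1 to 10 rows; each row is the pose to reach, as a shift and turn from the pose commanded when the call began, along the tool's axes at that moment; what a row does not reach only later rows make up. A row lasts 1/12 s, in which the tool goes at most 41.7 mm and 7.16 degrees, less where a joint would pass 70% of its speed; a pose out of reach is approached as far as the arm can. A call with a gripper value outside its range is refused whole. The fingers move at their own pace and stop on an object; FORCE is the grip in N (left out, the last holds). Time passes only in rows, so rows that repeat a pose let the fingers close. It gives the time, the measured TCP pose, the force and the opening at its end, in the units of the state.
- status.read_state(): the state, without advancing time (a new reading comes with each control period).
- imaging.snapshot(name): name is "side" or "top"; returns a dict with "color" (420x560x3 uint8, red, green, blue), "fx", "fy", "cx", "cy" (pixels), "distortion" ([k1, k2, p1, p2, k3] as OpenCV has them; the pictures are not rectified), "position" and "rotation" of the camera in the world. Camera axes: x right, y down, z forward; pixel columns grow to the right and rows downward; lengths in m; the calibration is good to about 2 mm. A picture is of the moment at which its call begins. There is no depth.
- workorder.close_job(): hands the job in, once; it reports no verdict.
The state is a dict: "t": time; "joint_pos": joint angles; "joint_vel": joint speeds; "effort": joint torques, N m; "position": TCP position; "ee_rot": TCP orientation; "ft_force": force on the tool from outside, world axes, zero at the start; "torque": the same for the moment, N m; "gripper_width": finger opening in m.
Only numpy, scipy, OpenCV 4.12 (cv2) and the standard library are available. Lean on these libraries where they do the work, as an engineer would, in place of code of your own. Each camera call takes 0.05 s, during which the arm holds its last target.

## Working session

There is one attempt and no reset: what is moved stays moved. The work goes in short steps, Python scripts to look and compute and a shell command to move; the robot and the scene stay as the last step left them, time stands still between calls to the robot, and variables do not carry over. Pictures are saved under pics/ and viewed, and the job is handed in when it is done.

```bash
mkdir -p pics; ls; python3 - <<'E'
from workcell import status, imaging
import cv2
s=status.read_state()
for k in ("t","position","ee_rot","ft_force","gripper_width"): print(k,s[k])
for n in ("side","top"):
    d=imaging.snapshot(n)
    cv2.imwrite(f"pics/{n}0.png",d["color"][:,:,::-1])
    print(n,d["fx"],d["fy"],d["cx"],d["cy"],d["distortion"],d["position"],d["rotation"])
E
```

```text
pics
t 0.0
position [ 0.24156005 -0.52150882  0.23081588]
ee_rot [-1.38316745  0.88473976 -0.88314045]
ft_force [0.57218293 0.21845935 0.21062843]
gripper_width 0.0855470537866949
side 482.1274943836944 482.1274943836944 280.37792908155507 202.66691913554297 [-0.12378998  0.          0.          0.          0.        ] [0.0820797  0.57692163 0.82368697] [-0.83742622  2.57894077 -1.08937706]
top 541.6361755913117 541.6361755913117 283.45084754047025 211.58438917352507 [-0.13219087  0.          0.          0.          0.        ] [ 0.42668051 -0.02320453  1.16284417] [-2.20457565  2.15300236 -0.11651971]
```

View pics/top0.png

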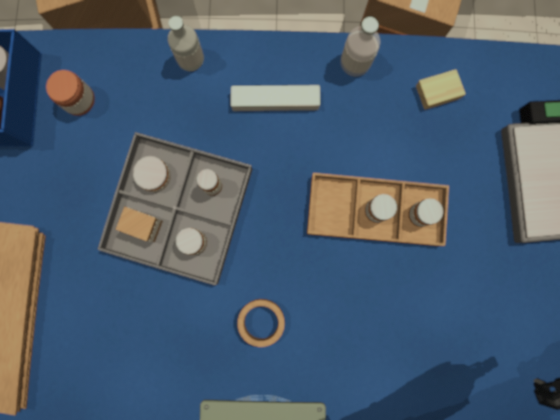

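View pics/side0.png

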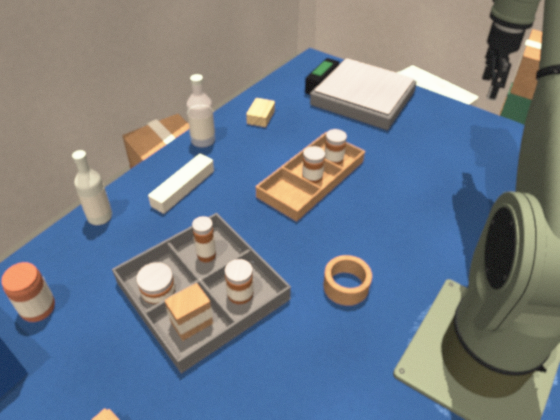

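The top picture shows the bin with corners near (136,135), (250,165), (216,283) and (100,250). The matching jar is the one with its lid near (189,241). The slim jar is at (207,180), the low wide jar at (150,172) and the tea box at (137,224). The carton spans (311,174) to (446,245), its jars are at (383,208) and (429,211), and the empty cell is near (332,206). The side view agrees: the target is at (239,280).

```bash
cat > h.py <<'E'
import numpy as np, cv2
from scipy.spatial.transform import Rotation as R
from workcell import status, imaging
def rays(d,px):
    K=np.array([[d["fx"],0,d["cx"]],[0,d["fy"],d["cy"]],[0,0,1]])
    u=cv2.undistortPoints(np.array(px,float).reshape(-1,1,2),K,np.array(d["distortion"])).reshape(-1,2)
    return R.from_rotvec(d["rotation"]).apply(np.c_[u,np.ones(len(u))])
def onplane(d,px,z):
    r=rays(d,px);p=np.array(d["position"]);return p+r*((z-p[2])/r[:,2])[:,None]
def proj(d,P):
    K=np.array([[d["fx"],0,d["cx"]],[0,d["fy"],d["cy"]],[0,0,1]])
    Rm=R.from_rotvec(d["rotation"]).as_matrix().T
    return cv2.projectPoints(np.array(P,float).reshape(-1,1,3),cv2.Rodrigues(Rm)[0],-Rm@np.array(d["position"]),K,np.array(d["distortion"]))[0].reshape(-1,2)
E
python3 - <<'E'
from h import *
d=imaging.snapshot("top");c=d["color"]
hsv=cv2.cvtColor(c,cv2.COLOR_RGB2HSV)
# containers: not blue
blue=((hsv[...,0]>95)&(hsv[...,0]<125)&(hsv[...,1]>120)).astype(np.uint8)
m=cv2.morphologyEx(1-blue,cv2.MORPH_OPEN,np.ones((3,3)))
cs,_=cv2.findContours(m,cv2.RETR_EXTERNAL,cv2.CHAIN_APPROX_NONE)
for k in cs:
    a=cv2.contourArea(k)
    if 5000<a<20000:
        r=cv2.minAreaRect(k);b=cv2.boxPoints(r);z=.045 if r[0][0]<250 else .035
        print("box",a,r,b.round(1).tolist());print(onplane(d,b,z).round(4).tolist())
w=((hsv[...,1]<60)&(hsv[...,2]>150)).astype(np.uint8)
cs,_=cv2.findContours(w,cv2.RETR_EXTERNAL,cv2.CHAIN_APPROX_NONE)
for k in cs:
    a=cv2.contourArea(k)
    if 150<a<2000:
        (x,y),rr=cv2.minEnclosingCircle(k)
        if 90<x<460 and 130<y<300: print("lid",a,x,y,rr,onplane(d,[(x,y)],.085).round(4).tolist(), cv2.fitEllipse(k))
o=c[120:300,90:470,::-1]
cv2.imwrite("pics/top1.png",cv2.resize(o,None,fx=2,fy=2,interpolation=cv2.INTER_CUBIC))
d=imaging.snapshot("side");c=d["color"]
cv2.imwrite("pics/side1.png",cv2.resize(c[110:370,100:380,::-1],None,fx=2.2,fy=2.2,interpolation=cv2.INTER_CUBIC))
T=R.from_rotvec(status.read_state()["ee_rot"]).as_matrix();print(T.round(3))
E
```

```text
box 6800.0 ((23.0, 318.5), (195.0, 46.0), 90.0) [[-0.0, 221.0], [46.0, 221.0], [46.0, 416.0], [0.0, 416.0]]
[[0.4977, 0.5696, 0.045], [0.5005, 0.4654, 0.045], [0.0919, 0.45, 0.045], [0.0839, 0.5535, 0.045]]
box 8861.0 ((378.21978759765625, 209.06036376953125), (141.6605224609375, 64.64810180664062), 5.147884845733643) [[304.79998779296875, 234.89999389648438], [310.6000061035156, 170.5], [451.70001220703125, 183.1999969482422], [445.8999938964844, 247.60000610351562]]
[[0.4859, -0.0816, 0.035], [0.6221, -0.0913, 0.035], [0.6033, -0.3946, 0.035], [0.4655, -0.3811, 0.035]]
box 15801.0 ((174.6651611328125, 207.44955444335938), (127.00775909423828, 127.86980438232422), 16.699243545532227) [[95.5, 250.39999389648438], [132.1999969482422, 128.0], [253.89999389648438, 164.5], [217.10000610351562, 286.8999938964844]]
[[0.4418, 0.3541, 0.045], [0.7033, 0.2896, 0.045], [0.6302, 0.0282, 0.045], [0.3741, 0.0966, 0.045]]
box 6966.0 ((530.0, 171.5), (143.0, 58.0), 90.0) [[501.0, 100.0], [559.0, 100.0], [559.0, 243.0], [501.0, 243.0]]
[[0.7929, -0.511, 0.035], [0.8007, -0.6499, 0.035], [0.4795, -0.
[... 366 characters left out ...]
, 24.623605728149414), 156.83999633789062)
lid 464.0 383.4444580078125 206.44444274902344 12.826088905334473 [[0.5442, -0.2367, 0.085]] ((383.59613037109375, 206.2830352783203), (23.767166137695312, 24.957799911499023), 148.59632873535156)
lid 293.5 206.17308044433594 178.34616088867188 10.179068565368652 [[0.5923, 0.1216, 0.085]] ((206.3108367919922, 178.32412719726562), (19.20022964477539, 19.56305694580078), 67.29920196533203)
lid 804.5 149.01162719726562 171.57363891601562 16.74822425842285 [[0.6036, 0.2385, 0.085]] ((149.08114624023438, 171.88558959960938), (31.463762283325195, 32.6397705078125), 39.95698928833008)
[[ 0.42  -0.     0.907]
 [-0.907  0.001  0.42 ]
 [-0.001 -1.    -0.   ]]
```

View pics/top1.png

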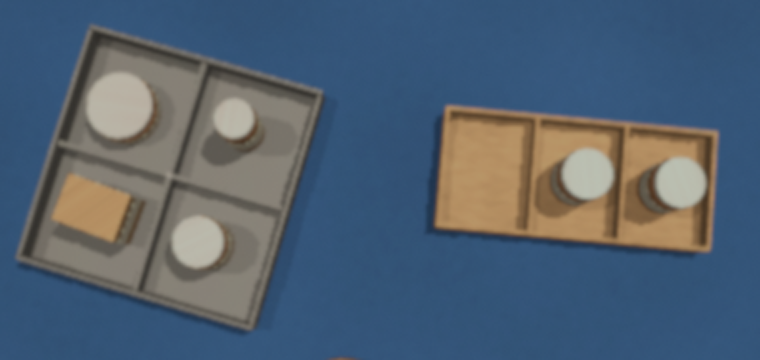

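View pics/side1.png

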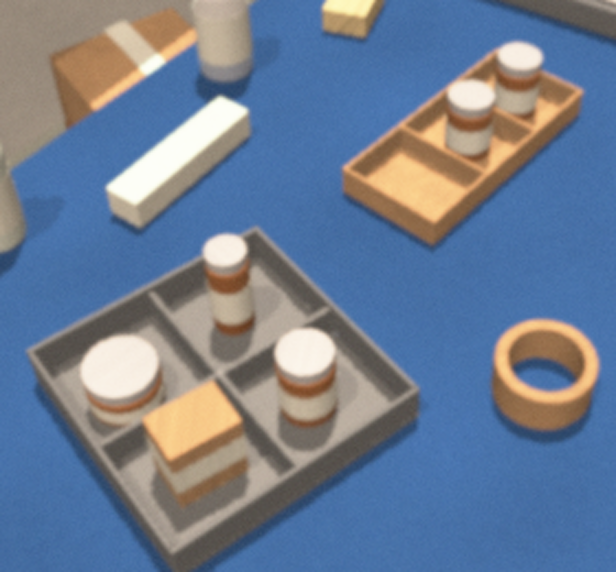

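```bash
python3 - <<'E'
from h import *
t=imaging.snapshot("top");s=imaging.snapshot("side")
f=lambda L:[(x/2+90,y/2+120) for x,y in L]
g=lambda L:[(x/2.2+100,y/2.2+110) for x,y in L]
def yaw(P):
    return P.mean(0)[:2].round(4), [round(float(np.hypot(*(P[i]-P[i-1])[:2])),4) for i in range(4)],[round(float(np.degrees(np.arctan2((P[i]-P[i-1])[1],(P[i]-P[i-1])[0]))),1) for i in range(4)]
print("bin top",yaw(onplane(t,f([(93,27),(322,93),(250,329),(18,261)]),.045)))
print("carton top",yaw(onplane(t,f([(445,106),(718,130),(710,251),(435,229)]),.035)))
print("cell top",onplane(t,f([(451,112),(534,120),(526,230),(438,227)]),.035).round(4).tolist())
# carton from side, three corners visible
print("carton side",onplane(s,g([(345,172),(434,232),(582,92),(500,50)]),.035).round(4), )
print("bin side",yaw(onplane(s,g([(30,352),(255,230),(418,388),(180,548)]),.045)))
c=s["color"];hsv=cv2.cvtColor(c,cv2.COLOR_RGB2HSV)
w=((hsv[...,1]<50)&(hsv[...,2]>150)).astype(np.uint8)
cs,_=cv2.findContours(w,cv2.RETR_EXTERNAL,cv2.CHAIN_APPROX_NONE)
for k in cs:
    a=cv2.contourArea(k);x,y,ww,hh=cv2.boundingRect(k)
    if a>100 and 140<x<360 and 100<y<330: print("side white",a,x,y,ww,hh,onplane(s,[(x+ww/2-.5,y+hh/2)],.085).round(4))
for n,P in (("target",(.4674,.1534)),("j2",(.5442,-.2367)),("j3",(.5377,-.332))):
    a=np.linspace(0,2*np.pi,40)
    q=proj(s,np.c_[P[0]+.026*np.cos(a),P[1]+.026*np.sin(a),0*a+.085])
    print(n,"pred lid in side: x",q[:,0].min().round(1),q[:,0].max().round(1),"y",q[:,1].min().round(1),q[:,1].max().round(1))
E
```

```text
bin top (array([0.5345, 0.1903]), [0.2584, 0.2542, 0.2557, 0.2533], [-15.0, -105.0, 164.8, 75.6])
carton top (array([ 0.5432, -0.2377]), [0.1303, 0.2938, 0.1297, 0.2924], [-3.6, -93.4, 175.8, 86.7])
cell top [[0.6106, -0.1019, 0.035], [0.6044, -0.1899, 0.035], [0.488, -0.1827, 0.035], [0.489, -0.0904, 0.035]]
carton side [[ 0.6098 -0.0906  0.035 ]
 [ 0.4806 -0.0732  0.035 ]
 [ 0.4683 -0.3725  0.035 ]
 [ 0.5914 -0.3848  0.035 ]]
bin side (array([0.533 , 0.1939]), [0.254, 0.2521, 0.2532, 0.249], [-13.6, -104.9, 165.8, 75.3])
side white 257.5 191 216 22 18 [[0.6002 0.1101 0.085 ]]
side white 1075.5 148 153 65 59 [[0.7287 0.0412 0.085 ]]
side white 471.5 255 129 92 58 [[ 0.5571 -0.1964  0.085 ]]
side white 102.0 151 129 61 27 [[ 0.8316 -0.0684  0.085 ]]
target pred lid in side: x 224.4 251.4 y 258.0 279.6
j2 pred lid in side: x 303.4 324.5 y 145.2 158.4
j3 pred lid in side: x 326.0 346.1 y 128.3 140.4
```

```bash
python3 -m crank '[[[-0.09,0,0.18,0,-2,0,0.84],[-0.09,0,0.18,0,-2,0,0.84],[-0.09,0,0.18,0,-2,0,0.84],[-0.09,0,0.18,0,-2,0,0.84],[-0.184,0,0.369,0,-5,0,0.84],[-0.184,0,0.369,0,-5,0,0.84],[-0.184,0,0.369,0,-5,0,0.84],[-0.184,0,0.369,0,-5,0,0.84],[-0.184,0,0.369,0,-5,0,0.84],[-0.184,0,0.369,0,-5,0,0.84]]]'
cat >> h.py <<'E'
def delta(goal,yaw):
    "world TCP goal and jaw-direction angle (deg) -> row in current tool axes"
    s=status.read_state();M=R.from_rotvec(s["ee_rot"])
    j=np.degrees(np.arctan2(*M.as_matrix()[:2,0][::-1]))
    a=np.radians(yaw);x=np.array([np.cos(a),np.sin(a),0]);y=np.array([0,0,-1.]);
    G=np.c_[x,y,np.cross(x,y)]
    w=np.degrees((M.inv()*R.from_matrix(G)).as_rotvec())
    print("t",s["t"],"pos",np.round(s["position"],4),"jaw",round(float(j),1),"q",np.round(s["joint_pos"],2),"w",round(s["gripper_width"],4),"F",np.round(s["ft_force"],1))
    print("shift",M.inv().apply(np.array(goal)-s["position"]).round(4),"turn",w.round(2))
E
python3 -c "
from h import *
delta((.467,.153,.15),-60)"
```

```text
t: 1.13
position: [0.5005, -0.1972, 0.2314]
ee_rot: [-1.412, 0.817, -0.817]
ft_force: [-0.0, -1.1, 0.2]
gripper_width: 0.0714
t 1.1333 pos [ 0.5005 -0.1972  0.2314] jaw -60.1 q [ 0.31  0.65  0.01  1.62 -0.01  0.87 -0.72] w 0.0714 F [-0.  -1.1  0.2]
shift [-0.3202  0.0815  0.1455] turn [-0.03 -0.09 -0.01]
```

```bash
python3 -m crank '[[[-0.32,0.081,0.145,0,0,0,0.84],[-0.32,0.081,0.145,0,0,0,0.84],[-0.32,0.081,0.145,0,0,0,0.84],[-0.32,0.081,0.145,0,0,0,0.84],[-0.32,0.081,0.145,0,0,0,0.84],[-0.32,0.081,0.145,0,0,0,0.84],[-0.32,0.081,0.145,0,0,0,0.84],[-0.32,0.081,0.145,0,0,0,0.84],[-0.32,0.081,0.145,0,0,0,0.84],[-0.32,0.081,0.145,0,0,0,0.84]]]'
python3 -c "
from h import *
delta((.467,.153,.032),-60)
for n in ('top','side'):
    d=imaging.snapshot(n);print(n,proj(d,[(.467,.153,.085),status.read_state()['position']]).round(1).tolist())
    o=d['color'][130:300,90:290] if n=='top' else d['color'][120:370,100:370]
    cv2.imwrite(f'pics/{n}2.png',cv2.resize(o[:,:,::-1],None,fx=2.2,fy=2.2,interpolation=cv2.INTER_CUBIC))
"
```

```text
t: 1.97
position: [0.4642, 0.1559, 0.1491]
ee_rot: [-1.413, 0.814, -0.81]
ft_force: [-0.4, 0.3, -0.2]
gripper_width: 0.0717
t 1.9667 pos [0.4642 0.1559 0.1491] jaw -59.7 q [-0.43  0.72  0.08  1.89 -0.11  0.54 -1.32] w 0.0717 F [-0.4  0.3 -0.2]
shift [0.0042 0.1171 0.0011] turn [ 0.03  0.26 -0.15]
top [[188.2, 240.2], [182.7, 239.9]]
side [[238.2, 268.6], [238.1, 246.3]]
```

View pics/side2.png

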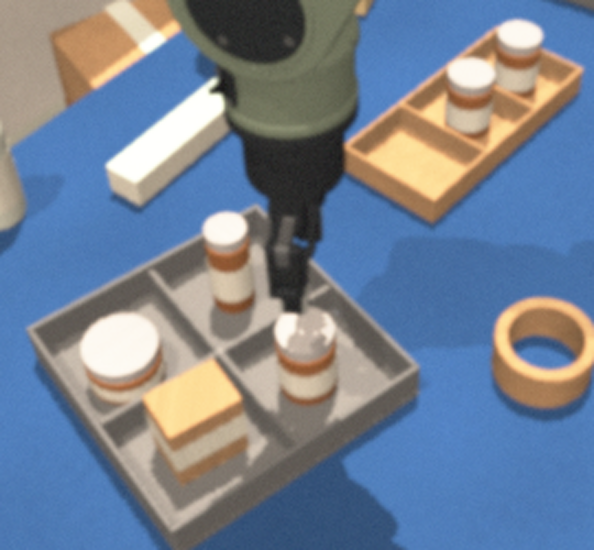

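View pics/top2.png

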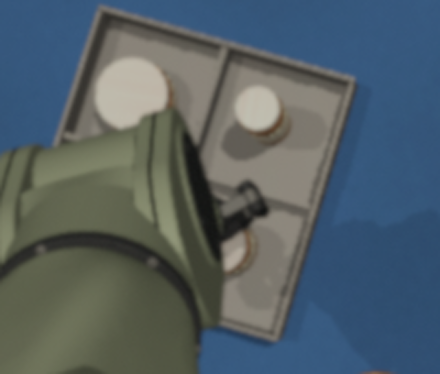

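The side picture shows the fingers above the target, whose lid is at crop (305,335). The near finger tip is at about crop (290,305) and the far one at about (313,235), so they straddle the predicted TCP at (304,278). I'm descending.

```bash
python3 -m crank '[[[0.003,0.02,0.001,0,0,0,0.84],[0.003,0.05,0.001,0,0,0,0.84],[0.003,0.075,0.001,0,0,0,0.84],[0.003,0.075,0.001,0,0,0,0.84],[0.003,0.095,0.001,0,0,0,0.84],[0.003,0.105,0.001,0,0,0,0.84],[0.003,0.117,0.001,0,0,0,0.84],[0.003,0.117,0.001,0,0,0,0.84],[0.003,0.117,0.001,0,0,0,0.84]]]' 40
python3 -c "
from h import *
delta((.467,.153,.032),-60)
d=imaging.snapshot('side');
o=d['color'][120:370,100:370]
cv2.imwrite('pics/side3.png',cv2.resize(o[:,:,::-1],None,fx=2.2,fy=2.2,interpolation=cv2.INTER_CUBIC))
"
```

```text
t: 2.82
position: [0.4682, 0.1476, 0.0341]
ee_rot: [-1.412, 0.818, -0.818]
ft_force: [0.4, 0.4, -0.1]
gripper_width: 0.0716
t 2.8167 pos [0.4682 0.1476 0.0341] jaw -60.2 q [-0.39  0.93  0.04  1.96 -0.12  0.25 -1.3 ] w 0.0716 F [ 0.4  0.4 -0.1]
shift [-0.0053  0.0021  0.0017] turn [ 0.01 -0.18  0.  ]
```

View pics/side3.png

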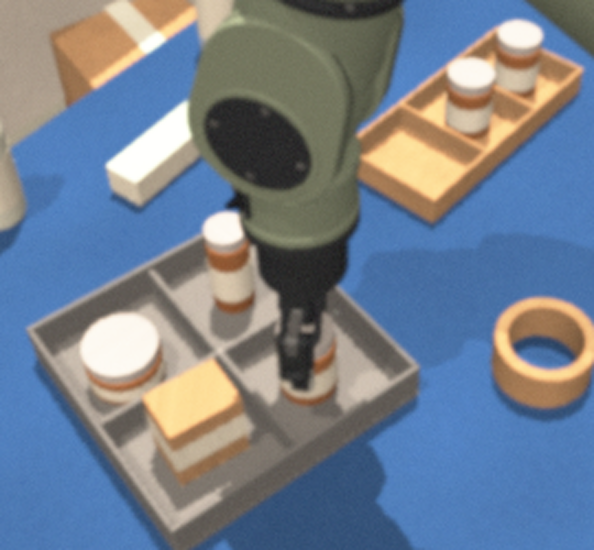

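The near finger is now beside the jar, overlapping it at crop (298,370), with no contact force. I'm moving 5 mm along the jaw axis and closing.

```bash
python3 -m crank '[[[-0.005,0.001,0.001,0,0,0,0.84],[-0.005,0.001,0.001,0,0,0,0.84],[-0.005,0.001,0.001,0,0,0,0.6],[-0.005,0.001,0.001,0,0,0,0.5],[-0.005,0.001,0.001,0,0,0,0.4],[-0.005,0.001,0.001,0,0,0,0.4],[-0.005,0.001,0.001,0,0,0,0.4],[-0.005,0.001,0.001,0,0,0,0.4]]]' 40
python3 -c "
from h import *
delta((.467,.153,.152),-60)
"
```

```text
t: 3.53
position: [0.4665, 0.1531, 0.033]
ee_rot: [-1.411, 0.817, -0.817]
ft_force: [-2.6, 1.4, 13.1]
gripper_width: 0.0531
t 3.5333 pos [0.4665 0.1531 0.033 ] jaw -60.1 q [-0.4   0.93  0.04  1.96 -0.13  0.25 -1.31] w 0.0531 F [-2.6  1.4 13.1]
shift [ 0.0003 -0.119   0.0005] turn [-0.04 -0.13 -0.02]
```

```bash
python3 -m crank '[[[0,-0.01,0,0,0,0,0.4],[0,-0.03,0,0,0,0,0.4],[0,-0.055,0,0,0,0,0.4],[0,-0.08,0,0,0,0,0.4],[0,-0.105,0,0,0,0,0.4],[0,-0.119,0,0,0,0,0.4],[0,-0.119,0,0,0,0,0.4],[0,-0.119,0,0,0,0,0.4],[0,-0.119,0,0,0,0,0.4]]]'
python3 -c "
from h import *
delta((.549,-.141,.152),-4)
d=imaging.snapshot('side');
o=d['color'][60:370,100:380]
cv2.imwrite('pics/side4.png',cv2.resize(o[:,:,::-1],None,fx=1.9,fy=1.9,interpolation=cv2.INTER_CUBIC))
"
```

```text
t: 4.28
position: [0.466, 0.1527, 0.1508]
ee_rot: [-1.412, 0.818, -0.817]
ft_force: [0.7, 0.4, -1.9]
gripper_width: 0.0529
t 4.2833 pos [0.466  0.1527 0.1508] jaw -60.1 q [-0.43  0.71  0.09  1.89 -0.11  0.54 -1.32] w 0.0529 F [ 0.7  0.4 -1.9]
shift [ 0.296  -0.0012 -0.0742] turn [ 4.000e-02 -5.615e+01 -4.000e-02]
```

View pics/side4.png

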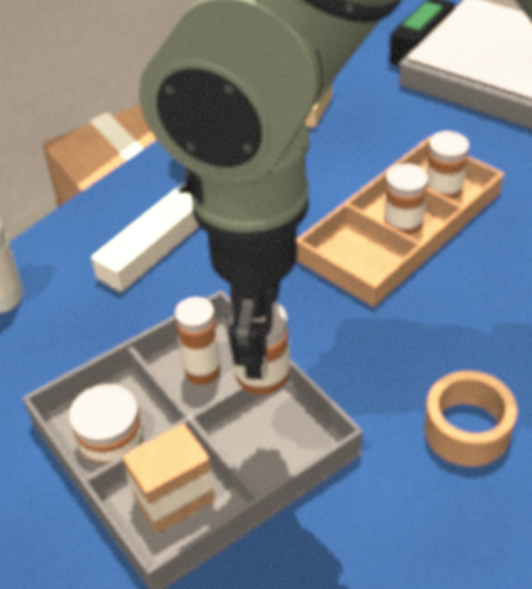

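The jar is held upright at crop (263,350), its shadow lies on the empty compartment, and the wrist force of -1.9 N matches its weight. I'm carrying it to above the cell.

```bash
python3 -m crank '[[[0.02,0,-0.005,0,-5,0,0.4],[0.05,0,-0.012,0,-11,0,0.4],[0.08,0,-0.02,0,-17,0,0.4],[0.11,0,-0.028,0,-23,0,0.4],[0.14,0,-0.035,0,-29,0,0.4],[0.17,0,-0.043,0,-35,0,0.4],[0.2,0,-0.05,0,-41,0,0.4],[0.23,0,-0.058,0,-46,0,0.4],[0.25,0,-0.063,0,-50,0,0.4],[0.25,0,-0.063,0,-50,0,0.4]]]'
python3 -c "
from h import *
delta((.549,-.141,.152),-4)"
```

```text
t: 5.17
position: [0.536, -0.1004, 0.15]
ee_rot: [-1.568, 0.141, -0.139]
ft_force: [-0.4, -1.2, -2.9]
gripper_width: 0.0527
t 5.1667 pos [ 0.536  -0.1004  0.15  ] jaw -10.2 q [ 0.26  0.78 -0.25  1.69  0.27  0.71 -0.31] w 0.0527 F [-0.4 -1.2 -2.9]
shift [ 0.02   -0.002  -0.0377] turn [ 0.09 -6.21 -0.08]
```

```bash
python3 -m crank '[[[0.01,0,-0.019,0,-3,0,0.4],[0.02,0,-0.038,0,-6,0,0.4],[0.02,0,-0.038,0,-6,0,0.4],[0.02,0.02,-0.038,0,-6,0,0.4],[0.02,0.04,-0.038,0,-6,0,0.4],[0.02,0.06,-0.038,0,-6,0,0.4],[0.02,0.07,-0.038,0,-6,0,0.4],[0.02,0.07,-0.038,0,-6,0,0.4],[0.02,0.07,-0.038,0,-6,0,0.4]]]'
python3 -c "
from h import *
delta((.549,-.141,.032),-4)
for n in ('top','side'):
    d=imaging.snapshot(n)
    print(n,proj(d,[(.549,-.141,.004)]).round(1))
    o=d['color'][130:290,260:480] if n=='top' else d['color'][60:260,220:400]
    cv2.imwrite(f'pics/{n}5.png',cv2.resize(o[:,:,::-1],None,fx=2.8,fy=2.8,interpolation=cv2.INTER_CUBIC))
"
```

```text
t: 5.92
position: [0.5491, -0.136, 0.0812]
ee_rot: [-1.57, 0.057, -0.056]
ft_force: [-0.0, 0.0, -1.5]
gripper_width: 0.053
t 5.9167 pos [ 0.5491 -0.136   0.0812] jaw -4.1 q [ 0.31  0.91 -0.25  1.67  0.35  0.61 -0.2 ] w 0.053 F [-0.   0.  -1.5]
shift [ 0.0003  0.0492 -0.005 ] turn [-0.02 -0.15 -0.05]
top [[332.1 207. ]]
side [[289.1 196.3]]
```

View pics/side5.png

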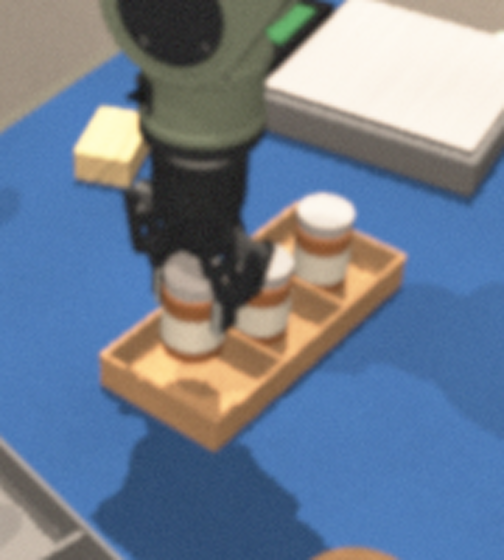

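View pics/top5.png

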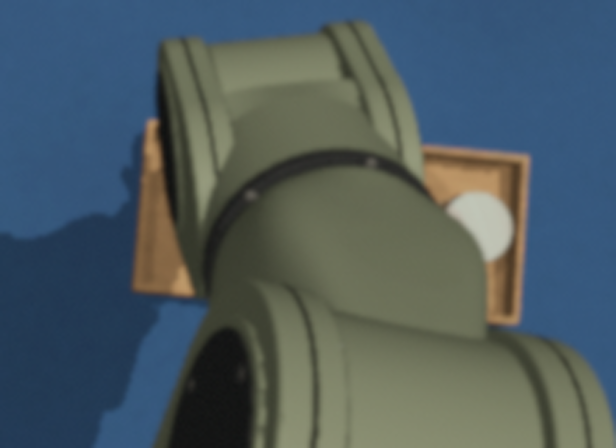

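The side picture shows the jar upright over the empty cell, its underside at about crop (193,355) and its shadow on the cell floor at (195,390). I'm lowering it slowly with a 5 mm correction.

```bash
python3 -m crank '[[[0,0,-0.005,0,0,0,0.4],[0,0.01,-0.005,0,0,0,0.4],[0,0.02,-0.005,0,0,0,0.4],[0,0.028,-0.005,0,0,0,0.4],[0,0.034,-0.005,0,0,0,0.4],[0,0.039,-0.005,0,0,0,0.4],[0,0.043,-0.005,0,0,0,0.4],[0,0.045,-0.005,0,0,0,0.4],[0,0.045,-0.005,0,0,0,0.4],[0,0.045,-0.005,0,0,0,0.4]]]'
python3 -c "
from h import *
delta((.549,-.141,.032),-4)"
```

```text
t: 6.85
position: [0.5489, -0.1413, 0.0364]
ee_rot: [-1.57, 0.057, -0.057]
ft_force: [0.3, -0.0, -2.9]
gripper_width: 0.0525
t 6.85 pos [ 0.5489 -0.1413  0.0364] jaw -4.1 q [ 0.31  0.98 -0.22  1.68  0.37  0.52 -0.22] w 0.0525 F [ 0.3 -0.  -2.9]
shift [0.0001 0.0044 0.0003] turn [-0.   -0.15  0.01]
```

```bash
python3 -m crank '[[[0,0.0015,0,0,0,0,0.4],[0,0.003,0,0,0,0,0.4],[0,0.0035,0,0,0,0,0.4],[0,0.004,0,0,0,0,0.4],[0,0.004,0,0,0,0,0.4],[0,0.004,0,0,0,0,0.4]]]'
python3 -c "
from h import *
delta((.549,-.141,.032),-4)
d=imaging.snapshot('side')
o=d['color'][60:260,220:400]
cv2.imwrite('pics/side6.png',cv2.resize(o[:,:,::-1],None,fx=2.8,fy=2.8,interpolation=cv2.INTER_CUBIC))"
```

```text
t: 7.35
position: [0.5488, -0.1413, 0.0323]
ee_rot: [-1.57, 0.057, -0.057]
ft_force: [0.3, 0.8, -1.7]
gripper_width: 0.053
t 7.35 pos [ 0.5488 -0.1413  0.0323] jaw -4.1 q [ 0.31  0.99 -0.22  1.68  0.38  0.51 -0.22] w 0.053 F [ 0.3  0.8 -1.7]
shift [0.0002 0.0003 0.0003] turn [-0.   -0.15 -0.  ]
```

View pics/side6.png

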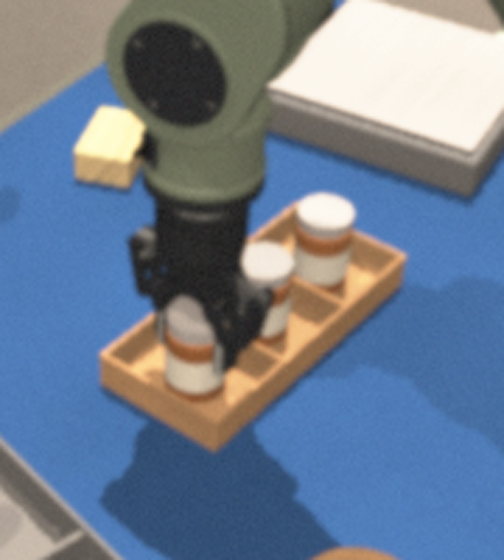

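The jar's underside is at about crop (193,393), just over the floor. There is no contact force yet, so I'm going down in small steps.

```bash
python3 -m crank '[[[0,0.0007,0,0,0,0,0.4],[0,0.0014,0,0,0,0,0.4],[0,0.002,0,0,0,0,0.4],[0,0.002,0,0,0,0,0.4],[0,0.002,0,0,0,0,0.4]]]'
```

```text
t: 7.82
position: [0.5489, -0.1413, 0.0319]
ee_rot: [-1.571, 0.056, -0.057]
ft_force: [-8.9, 2.0, 34.5]
gripper_width: 0.0528
```

Firm contact at 34 N, so the jar is on the floor. I'm backing off 1 mm and opening.

```bash
python3 -m crank '[[[0,-0.001,0,0,0,0,0.4],[0,-0.0015,0,0,0,0,0.4],[0,-0.0015,0,0,0,0,0.65],[0,-0.0015,0,0,0,0,0.75],[0,-0.0015,0,0,0,0,0.84],[0,-0.0015,0,0,0,0,0.84],[0,-0.0015,0,0,0,0,0.84],[0,-0.0015,0,0,0,0,0.84]]]'
python3 -c "
from h import *
delta((.549,-.141,.18),-4)
d=imaging.snapshot('side')
o=d['color'][60:260,220:400]
cv2.imwrite('pics/side7.png',cv2.resize(o[:,:,::-1],None,fx=2.8,fy=2.8,interpolation=cv2.INTER_CUBIC))"
```

```text
t: 8.48
position: [0.5488, -0.1413, 0.0317]
ee_rot: [-1.57, 0.057, -0.057]
ft_force: [-0.3, -0.1, -0.6]
gripper_width: 0.0719
t 8.4833 pos [ 0.5488 -0.1413  0.0317] jaw -4.1 q [ 0.31  0.99 -0.22  1.68  0.38  0.51 -0.22] w 0.0719 F [-0.3 -0.1 -0.6]
shift [ 0.0002 -0.1483  0.0003] turn [-0.01 -0.14 -0.01]
```

View pics/side7.png

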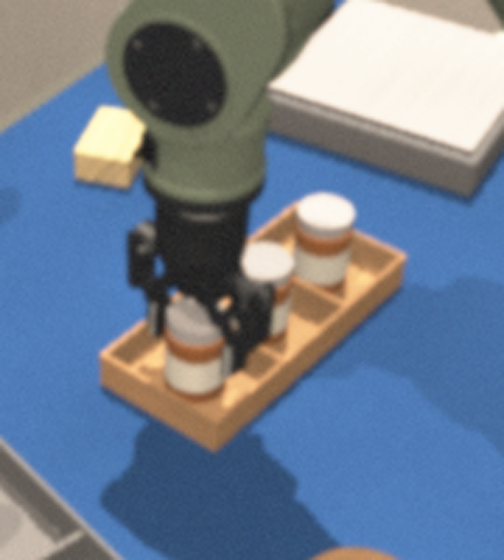

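The fingers are open on both sides of the jar (crop x ≈155 and ≈245), and the jar stands at (195,350). Retracting straight up, then moving aside toward -x for a clear view.

```bash
python3 -m crank '[[[0,-0.01,0,0,0,0,0.84],[0,-0.03,0,0,0,0,0.84],[0,-0.055,0,0,0,0,0.84],[0,-0.085,0,0,0,0,0.84],[0,-0.115,0,0,0,0,0.84],[0,-0.15,0,0,0,0,0.84],[0,-0.18,0,0,0,0,0.84],[0,-0.2,0,0,0,0,0.84],[0,-0.2,0,0,0,0,0.84]]]' && python3 -m crank '[[[0,0,0.04,0,0,0,0.84],[0,0,0.08,0,0,0,0.84],[0,0,0.12,0,0,0,0.84],[0,0,0.16,0,0,0,0.84],[0,0,0.2,0,0,0,0.84],[0,0,0.24,0,0,0,0.84],[0,0,0.26,0,0,0,0.84],[0,0,0.26,0,0,0,0.84],[0,0,0.26,0,0,0,0.84]]]'
python3 -c "
from h import *
delta((.549,-.141,.23),-4)
for n in ('top','side'):
    d=imaging.snapshot(n)
    c=d['color'];hsv=cv2.cvtColor(c,cv2.COLOR_RGB2HSV)
    if n=='top':
        w=((hsv[...,1]<60)&(hsv[...,2]>150)).astype(np.uint8)
        for k in cv2.findContours(w,cv2.RETR_EXTERNAL,cv2.CHAIN_APPROX_NONE)[0]:
            (x,y),r=cv2.minEnclosingCircle(k)
            if cv2.contourArea(k)>150 and 300<x<460 and 160<y<260: print(x,y,r,onplane(d,[(x,y)],.084).round(4))
    o=c[130:290,260:480] if n=='top' else c[60:260,220:400]
    cv2.imwrite(f'pics/{n}8.png',cv2.resize(o[:,:,::-1],None,fx=2.8,fy=2.8,interpolation=cv2.INTER_CUBIC))
"
```

```text
t: 9.28
position: [0.5499, -0.1414, 0.2365]
ee_rot: [-1.571, 0.052, -0.062]
ft_force: [0.2, 0.3, 0.5]
gripper_width: 0.0717
t: 10.03
position: [0.5672, 0.119, 0.2318]
ee_rot: [-1.57, 0.056, -0.055]
ft_force: [0.2, -1.0, 0.7]
gripper_width: 0.072
t 10.0333 pos [0.5672 0.119  0.2318] jaw -4.0 q [-0.12  0.72 -0.29  1.46  0.23  0.99 -0.54] w 0.072 F [ 0.2 -1.   0.7]
shift [ 1.000e-04  1.800e-03 -2.606e-01] turn [-0.   -0.03 -0.03]
429.7699279785156 210.84048461914062 12.780881881713867 [[ 0.5377 -0.3322  0.084 ]]
383.4444580078125 206.44444274902344 12.826088905334473 [[ 0.5443 -0.2369  0.084 ]]
337.30645751953125 202.3709716796875 12.977961540222168 [[ 0.5502 -0.1433  0.084 ]]
```

View pics/side8.png

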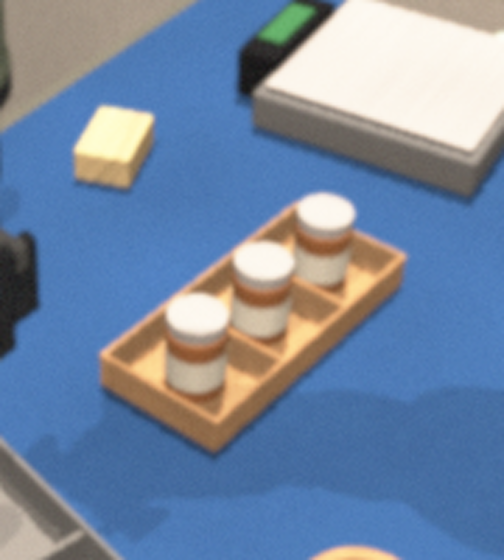

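View pics/top8.png

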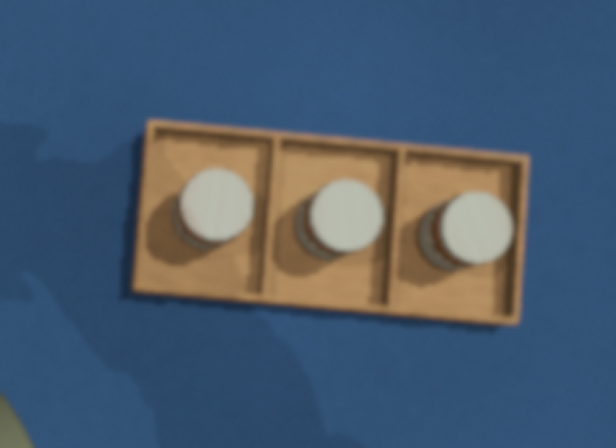

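Both pictures show the jar upright in the first cell: top crop (216,205), side crop (197,345), at the same height as its two neighbours. The arm is clear of everything, so I'm handing in.

```bash
python3 -c "
from workcell import workorder
print(workorder.close_job())"
```

```text
the job is handed in; nothing more can be done
None
```

The matching amber jar now stands upright in the carton's empty cell, and I handed the job in at about 10 s of the 38 s allowed. The hand-in reports no verdict.

- **What I did:** I gripped the jar across the bin compartment's diagonal at 40 N. I lifted it about 0.12 m and carried it to above the empty cell. I then lowered it in small steps until the wrist read 34 N, backed off, opened the fingers and retracted upward.
- **Final position:** in the last top view the lid is at (0.550, -0.143), about 2 mm from the middle of the cell as I had estimated it. The pictures from both cameras show the jar upright and level with its two neighbours.
- **Robot clear:** the gripper is open and about 0.23 m above the table, touching nothing, with wrist force near zero.
- **Checks that disagreed:** the two cameras placed the carton and bin up to about 9 mm apart, and I used the top view. The jar touched the floor within about 1 mm of the expected height. The 34 N touchdown was firmer than I intended, but under the 120 N wrist limit. It pressed through the jar held in the fingers, so I don't expect the 40 N limit on the arm and gripper body to apply.

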